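Refit the access cover of the kitchen's service duct and lock its quarter-turn stud

TASK

The stop valve in the stainless service duct has been seen to: put the loose access cover back over the raised rim of the opening, fully down all round. Then push its black wing stud in against the spring until it bottoms, turn it a quarter turn clockwise while it is in, and let it spring back so that it is locked. It takes only finger pressure, some 10 N: never force the stud or the cover against the duct, and leave the bottle and the cup standing where they are.

Things in the scene. Friction and masses are not known exactly. Their poses are not given: they have to be found in the camera images.
- duct: Fixed stainless ledge on the worktop, 220 mm (its x) by 1040 mm (its y) by 110 mm high; origin at the centre of its underside, straight below the opening; z up. The opening in its top has an upstanding rim (see rim). A mixer tap about 130 mm tall stands on its top, 450 mm from the opening towards +y. Duct and rim are rigid.
- rim (a point): Centre of the opening at the height of the rim's top, 132 mm above the worktop; axes as duct. The rim is 22 mm high with a rounded bead, 110 mm (x) by 140 mm (y) outside. In the middle of the opening hangs the stud's receptacle, its top 6 to 16 mm below this point (its height is adjustable and is not reported), with a slot 34 mm long (along x), 12 mm wide.
- cover: Loose stainless access cover: pan 120 mm (its x) by 150 mm (its y), skirt down, 23 mm high: 3 mm plate, 20 mm skirt (inside 114 by 144 mm: 2 mm play a side on the rim); 0.3 to 0.45 kg with its stud. Origin at the centre of the skirt's lower edge, z up. Starts on the duct's top on either side of the opening. Seated, its plate rests on the rim, origin 20 mm below rim, long sides parallel.
- wing (a point): Middle of the upper edge of the black wing of the stud at the cover's centre, 73 mm above the cover's origin when the stud is out. The wing is an upright bar 44 mm long (this point's x), 12 mm thick (y), 28 mm tall; its lower edge is then 22 mm above the plate. It moves with the stud. Unlocked it lies along the cover's x, locked along its y. Below the plate a 28 mm crossbar is parallel to it.
- stud_push (a joint): How far the stud is pushed in, in m: 0 out (start). Its spring pushes out with 3 N at 0 and 0.3 N more per mm. On the seated cover it bottoms on the receptacle's solid floor at 0.006 to 0.015 (5 to 7.5 N of spring), differing each time; it turns only within 1.5 mm of that floor. After the turn the spring lifts the crossbar about 5 mm into the receptacle's groove: locked, at 0.001 to 0.010.
- stud_turn (a joint): Turn of the stud in the cover, in rad, growing clockwise seen from above: 0 unlocked (start), 1.57 at its stop, locked. A light friction (0.03 N m) holds it.
- soy_bottle: Loose glazed soy sauce bottle standing on the duct, 54 mm diameter, 125 mm tall; origin at the centre of its base. To be left alone.
- tea_cup: Loose tea cup standing on the duct, 68 mm diameter, 75 mm tall; origin at the centre of its base. To be left alone.
Mind the look-alikes: they are no part of the job. Leave any brown, pink or red look-alike of the cover alone.

How it is judged:
On the way, in this order (a step that is already met when the one before it is completed fails the run):
1. the cover sits fully down on the rim, its stud not yet turned (z of cover in the frame of rim below -0.0185 m and horizontal distance between cover and rim below 0.004 m and angle between cover's own z axis and vertical below 0.03 rad and value of joint stud_turn below 0.4 rad), for 0.2 s.
2. the stud, pushed in, is turned a quarter turn clockwise (value of joint stud_turn above 1.45 rad and z of cover in the frame of rim below -0.0185 m), for 0.1 s.
At the end, for the whole second after the job is handed in: the cover sits level on the rim (at most 1.5 mm too high, within 4 mm sideways, 0.08 rad in yaw, 0.03 rad in tilt), its stud is turned more than 1.45 rad clockwise and has sprung back to less than 11.5 mm in, so that it is locked; released and at rest (all of step 2 and z of cover in the frame of rim above -0.023 m and horizontal distance between cover and rim below 0.004 m and angle between the x axis of cover and the x axis of duct, either way round below 0.08 rad and angle between cover's own z axis and vertical below 0.03 rad and value of joint stud_push below 0.0115 m and linear speed of cover below 0.02 m/s); the robot touches nothing.
It fails at once if the cover and its stud are forced against the duct with more than 30 N (contact force between cover and duct above 30 N).
It fails at once if the soy bottle is moved more than 20 mm or toppled (distance of soy_bottle from where it was at the start of the episode above 0.02 m or angle between soy_bottle's own z axis and vertical above 0.4 rad).
It fails at once if the tea cup is moved more than 20 mm or toppled (distance of tea_cup from where it was at the start of the episode above 0.02 m or angle between tea_cup's own z axis and vertical above 0.4 rad).
It also fails if it takes over 72 s, if anything falls off the work surface, if the arm or the gripper's body presses on something with over 40 N, if the wrist force passes 120 N, or if a joint passes its speed limit or range.

ROBOT

A 6-joint arm with a two-finger parallel gripper is mounted at the origin on the work surface. World frame = base frame: x ahead of the robot, y to its left, z up, the work surface at z = 0. Lengths are in m, angles in rad, forces in N, time in s.
With the tool pointing down it reaches from about 0.35 to 0.975 m from the base axis. Payload 7.1 kg.
Tool frame: the origin (TCP) lies at the very end of the fingers, on their centre line; the grasp point (between the pads) lies 19 mm behind it; z points along the fingers, y is the line along which they close (so a half turn about z gives the same grasp; the last joint's range is limited). The gripper opens to 88 mm and grips with 3 to 60 N. Pads are 20 mm wide; open, the fingers measure 115 mm over their backs; the gripper's body (75 mm by 178 mm) begins 61 mm behind the grasp point.
Start: joints at [1.096, 0.423, 1.63, -0, 1.089, -0.019], TCP at [0.275, 0.561, 0.223] pointing down, gripper open.
Joint ranges: [-3, 3], [-0.9, 2.11], [0.09, 2.58], [-1.31, 4.45], [0.11, 2.69], [-2.54, 2.54]. Speed limits (rad/s): [2.39, 2.39, 3.01, 3.14, 3.14, 3.14].

INTERFACE

Orientations are given as a unit quaternion [w, x, y, z].
In Python, from plant import get_obs, get_image, camera_info, sign_off gives the robot as it stands. The module is installed in compiled form; this text tells all that it offers.
- The arm moves only by the tool move_arm, never from a script. Its argument "moves" is text: rows parted by semicolons, each of 4 numbers parted by spaces: the shift along the tool's x, y, z in mm, then the turn about the tool's z in degrees. A call has exactly 10 rows; each row is the pose to reach, as a shift and turn from the pose commanded when the call began, along the tool's axes at that moment; what a row does not reach only later rows make up. A row lasts 1/12 s, in which the tool goes at most 41.7 mm and 7.16 degrees, less where a joint would pass 70% of its speed; a pose out of reach is approached as far as the arm can. A call with a gripper value outside its range is refused whole. "jaw" is the closure in counts, from 0 (fully open) to 255 (shut), set as the call begins (left out, the last holds). The fingers move at their own pace and stop on an object; the grip force is fixed at half the most. Time passes only in rows, so rows that repeat a pose let the fingers close, or fill a call up. It gives the time, the measured TCP pose, the force and the opening at its end, in the units of the state.
- get_obs(): the state, without advancing time (a new reading comes with each control period).
- get_image(name): name is "scene" or "top" or "wrist"; returns the picture (384x512x3 uint8, red, green, blue); there is no depth.
- camera_info(name): a dict with "mtx" (3x3 intrinsics, pixels), "k1" (the pictures are not rectified: a ray, as slopes to the right and down, at radius r is drawn at 1 + k1 r^2 times it, then the intrinsics apply), "T" (4x4, takes a point from camera to world coordinates). Camera axes: x right, y down, z forward; pixel columns grow to the right and rows downward; lengths in m; the calibration is good to about 2 mm. A picture is of the moment at which its call begins: read the wrist's pose just before it. camera_info takes no time and is no camera call; for the wrist camera it gives the pose at the moment of the call.
- sign_off(): hands the job in, once; it reports no verdict.
The state is a dict: "clock": time; "qpos": joint angles; "joint_velocities": joint speeds; "tau": joint torques, N m; "ee_pos": TCP position; "tool_rot": TCP orientation; "force": force on the tool from outside, world axes, zero at the start; "moment": the same for the moment, N m; "grip_width": opening from 0.0 (shut) to 1.0 (fully open).
Only numpy, scipy, OpenCV 4.12 (cv2) and the standard library are available. Lean on these libraries where they do the work, as an engineer would, in place of code of your own. Each camera call takes 0.05 s, during which the arm holds its last target. There are 200 camera calls.

## Working session

There is one attempt and no reset: what is moved stays moved. The work goes in short steps, Python scripts to look and compute and a tool call to move; the robot and the scene stay as the last step left them, time stands still between calls to the robot, and variables do not carry over. Pictures are saved under pics/ and viewed, on a budget of 10 in all, crops included, one or two more only if the job needs it, and the job is handed in when it is done.

Besides the shell and the picture viewer there is one more tool, called after ">>>" by a JSON object that holds its "fn" and its "kwargs". move_arm: Moves the arm, as the interface text tells. Its arguments: {"type":"object","properties":{"moves":{"type":"string"},"jaw":{"type":"number"}},"required":["moves"]}

```bash
ls; mkdir -p pics; cat > h.py <<'E'
import numpy as np, cv2
from plant import get_obs, get_image, camera_info, sign_off
def snap(n,f):
    ci=camera_info(n); im=get_image(n); cv2.imwrite(f'pics/{f}.png',im[:,:,::-1]); np.savez(f'pics/{f}.npz',im=im,**{k:np.array(ci[k]) for k in('mtx','k1','T')}); return im,ci
def load(f):
    d=np.load(f'pics/{f}.npz'); return d['im'],{k:d[k] for k in('mtx','k1','T')}
def ray(ci,u,v):
    K=ci['mtx'];k=float(ci['k1']);p=np.array([(u-K[0,2])/K[0,0],(v-K[1,2])/K[1,1]]);s=p.copy()
    for _ in range(30): s=p/(1+k*(s@s))
    T=ci['T'];return T[:3,3],T[:3,:3]@np.array([*s,1.])
def onz(ci,u,v,z):
    o,d=ray(ci,u,v);return o+d*(z-o[2])/d[2]
def proj(ci,P):
    T=ci['T'];c=T[:3,:3].T@(np.array(P)-T[:3,3]);s=c[:2]/c[2];s=s*(1+float(ci['k1'])*(s@s));K=ci['mtx'];return K[0,0]*s[0]+K[0,2],K[1,1]*s[1]+K[1,2]
E
python3 - <<'E'
from h import *
o=get_obs();print(o)
for n in('scene','top'):
    im,ci=snap(n,n+'0');print(n,ci)
a=np.hstack([load('scene0')[0],load('top0')[0]])
E
```

```text
pics
{'clock': 0.0, 'qpos': array([ 1.09599384e+00,  4.23840697e-01,  1.63068504e+00,  4.92337951e-05,
        1.08861975e+00, -1.90163631e-02]), 'joint_velocities': array([ 8.08361198e-04, -1.99936385e-03,  1.72913758e-03, -1.07152367e-03,
        1.21970616e-03,  8.15218339e-05]), 'tau': array([-4.01046127e-03, -5.44615495e+01, -2.73669881e+01,  6.41735131e-02,
        2.26350379e-02, -1.03307100e-04]), 'ee_pos': array([0.27482198, 0.56070949, 0.22190375]), 'tool_rot': array([-2.10902211e-04,  2.25936634e-01,  9.74141691e-01, -7.47538709e-04]), 'force': array([-0.40451218, -0.24894361, -0.26507288]), 'moment': array([-0.02908341,  0.0331722 ,  0.00527573]), 'grip_width': 0.9996033041908621}
scene {'mtx': array([[497.01730593,   0.        , 255.17941332],
       [  0.        , 497.01730593, 190.22360787],
       [  0.        ,   0.        ,   1.        ]]), 'k1': -0.12199680067619623, 'T': array([[-0.79546049,  0.48298762, -0.36601307,  1.08217718],
       [ 0.60577363,  0.61703662, -0.50229883,  0.63372582],
       [-0.01676065, -0.62127994, -0.78340942,  1.36360565],
       [ 0.        ,  0.        ,  0.        ,  1.        ]])}
top {'mtx': array([[370.64893699,   0.        , 255.11560086],
       [  0.        , 370.64893699, 193.41585692],
       [  0.        ,   0.        ,   1.        ]]), 'k1': -0.11970485943812867, 'T': array([[ 0.01832905, -0.99718988,  0.07263876,  0.41419395],
       [-0.99983062, -0.01815932,  0.00299647, -0.15198952],
       [-0.00166898, -0.07268138, -0.99735381,  1.22273715],
       [ 0.        ,  0.        ,  0.        ,  1.        ]])}
```

View pics/top0.png

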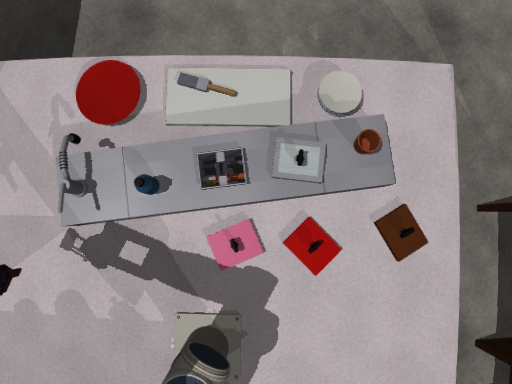

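View pics/scene0.png

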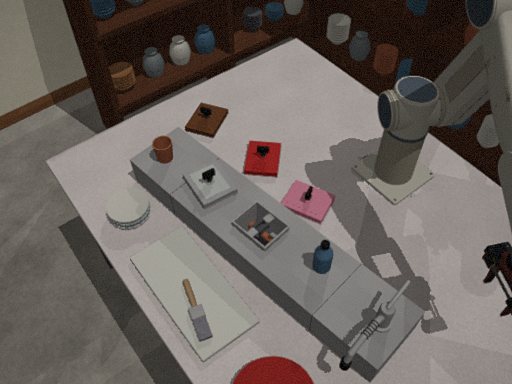

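Top view: opening at about (222,168), stainless cover at (299,159), bottle (147,184), cup (368,142) and tap (70,180). I'll zoom in for corner measurements.

```bash
python3 - <<'E'
from h import *
im,_=load('top0');im2,_=load('scene0')
a=cv2.resize(im[125:205,185:340],None,fx=5,fy=5,interpolation=cv2.INTER_CUBIC)[:, :775]
b=cv2.resize(im2[155:255,175:300],(250,200),interpolation=cv2.INTER_CUBIC)
c=np.zeros((600,775,3),np.uint8);c[:400]=a;c[400:,:250]=b
for i,x in enumerate(range(185,340,10)): cv2.line(c,(i*50,0),(i*50,6),(255,255,0),1)
for i in range(8): cv2.line(c,(0,i*50),(6,i*50),(255,255,0),1)
cv2.imwrite('pics/z1.png',c[:,:,::-1])
E
```

```text
(no output)
```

View pics/z1.png

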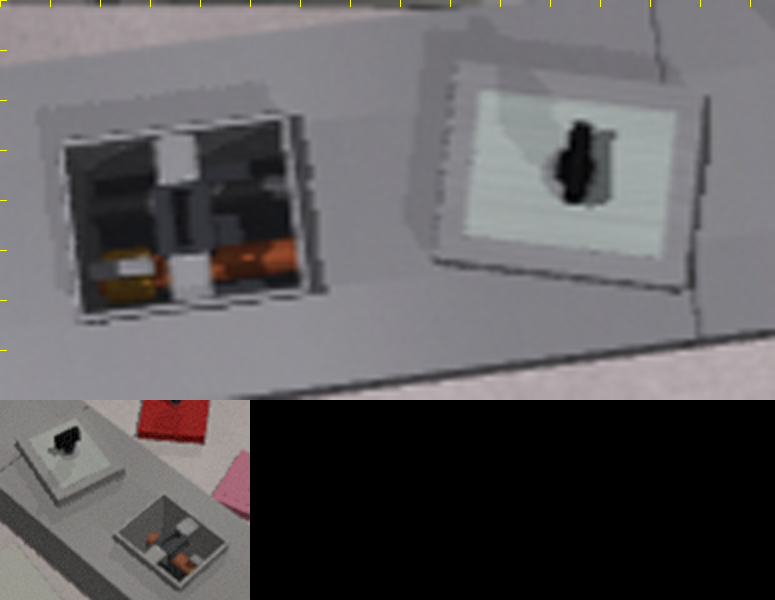

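```bash
python3 - <<'E'
from h import *
im,ci=load('top0')
f=lambda L,z:np.array([onz(ci,184.6+u/5,124.6+v/5,z)[:2] for u,v in L])
for n,L,z in(('rim',[(65,142),(293,115),(305,290),(82,320)],.132),('cover',[(457,62),(705,97),(688,290),(435,262)],.133)):
    P=f(L,z);c=P.mean(0)
    d=[np.linalg.norm(P[i]-P[(i+1)%4]) for i in range(4)]
    y=P[0]-P[1]+P[3]-P[2]; x=P[0]-P[3]+P[1]-P[2]
    print(n,c.round(4),np.round(d,4),'yaw from y',np.degrees(np.arctan2(-y[0],y[1])).round(2),'x',np.degrees(np.arctan2(x[1],x[0])).round(2))
print('wing',f([(578,162),(578,122),(576,203)],.183))
# duct edges
E4=[(62,225),(395,184),(385,115)]
for u,v in E4: print(onz(ci,u,v,.11)[:2])
for n,p in(('bottle',(147,184)),('cup',(368,142))): print(n,onz(ci,*p,.2)[:2],proj(ci,[.4,0,.2]))
i2,c2=load('scene0')
m=(i2.max(2)<40).astype(np.uint8); 
m[:165]=0;m[190:]=0;m[:,:195]=0;m[:,225:]=0
v,u=np.nonzero(m);print(len(u),u.mean(),v.mean(),onz(c2,u.mean(),v.mean(),.17))
w,cw=snap('wrist','w0')
q=get_obs();print(cw['T'].round(3),cw['mtx'])
E
```

```text
rim [ 0.5679 -0.0484] [0.1372 0.1052 0.1333 0.1074] yaw from y 8.21 x 6.17
cover [ 0.5955 -0.2772] [0.1501 0.1169 0.1511 0.1212] yaw from y -6.06 x -5.19
wing [[ 0.59595658 -0.2750169 ]
 [ 0.61901851 -0.27487207]
 [ 0.57240822 -0.27404226]]
[0.38600709 0.44907232]
[ 0.53201356 -0.5772534 ]
[ 0.7480185  -0.54954301]
bottle [0.50961861 0.15451942] (np.float64(200.5804242561323), np.float64(224.4767339134382))
cup [ 0.64052055 -0.46597525] (np.float64(200.5804242561323), np.float64(224.4767339134382))
93 208.19354838709677 174.66666666666666 [ 0.60329864 -0.27276378  0.17      ]
[[ 0.44   0.863  0.249  0.205]
 [ 0.898 -0.422 -0.123  0.595]
 [-0.001  0.278 -0.961  0.383]
 [ 0.     0.     0.     1.   ]] [[313.05761976   0.         257.60002832]
 [  0.         313.05761976 192.37912626]
 [  0.           0.           1.        ]]
```

>>> {"fn": "move_arm", "kwargs": {"moves": "0 0 -40 0; 0 0 -80 0; -10 -10 -115 0; -30 -28 -140 0; -56 -52 -140 0; -82 -76 -140 0; -108 -100 -140 0; -134 -124 -140 0; -160 -148 -140 0; -186 -172 -140 0", "jaw": 0}}

```text
clock: 0.98
ee_pos: [0.3664, 0.3232, 0.3626]
tool_rot: [-0.0, 0.226, 0.974, -0.0]
force: [0.9, 0.2, -0.2]
grip_width: 1.003
```

>>> {"fn": "move_arm", "kwargs": {"moves": "-27 -25 0 0; -54 -50 0 0; -81 -75 0 0; -108 -100 0 0; -135 -125 0 0; -162 -150 0 0; -189 -175 0 0; -216 -200 0 0; -243 -225 0 0; -270 -250 0 0"}}

```text
clock: 1.82
ee_pos: [0.4989, -0.0203, 0.3626]
tool_rot: [-0.0, 0.226, 0.974, 0.0]
force: [0.5, 1.0, 0.2]
grip_width: 1.004
```

>>> {"fn": "move_arm", "kwargs": {"moves": "-27 -26 0 0; -54 -52 0 -3; -81 -78 0 -6; -108 -104 0 -9; -135 -130 0 -12; -162 -156 20 -15; -180 -175 40 -18; -200 -188 60 -20.5; -200 -188 60 -20.5; -200 -188 60 -20.5"}}

```text
clock: 2.65
ee_pos: [0.5948, -0.2757, 0.3005]
tool_rot: [-0.002, 0.05, 0.999, 0.001]
force: [0.8, -0.6, 0.9]
grip_width: 0.999
```

```bash
python3 - <<'E'
from h import *
print(get_obs())
im,ci=snap('wrist','w1')
E
```

```text
{'clock': 2.65, 'qpos': array([-4.52315574e-01,  3.98223084e-01,  1.48152885e+00,  2.05131295e-04,
        1.26589271e+00, -1.92289645e+00]), 'joint_velocities': array([ 0.02637378, -0.05282509, -0.00367347,  0.00398693,  0.00944083,
        0.01290823]), 'tau': array([ -1.21241134, -53.58203173, -30.16179442,  -0.14527452,
        -0.11527142,  -0.21226665]), 'ee_pos': array([ 0.59479128, -0.27571966,  0.30052575]), 'tool_rot': array([-1.82604172e-03,  5.01176074e-02,  9.98741263e-01,  8.83046072e-04]), 'force': array([ 0.8376919 , -0.57844543,  0.85338461]), 'moment': array([ 0.01057405,  0.02511869, -0.01464104]), 'grip_width': 0.9993012998932266}
```

View pics/w1.png

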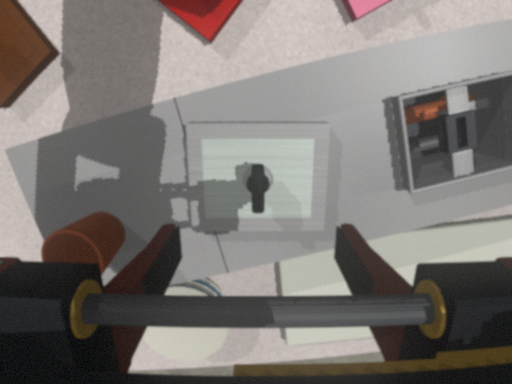

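The cover lies square in the wrist picture, corners about (190,122) to (336,230), with the wing at (258,165–212) and the rim's left edge near x=405. I'll compute positions.

```bash
python3 - <<'E'
from h import *
im,ci=load('w1')
m=(im.max(2)<38).astype(np.uint8);m[:155]=0;m[220:]=0;m[:,:235]=0;m[:,280:]=0
n,l,s,c=cv2.connectedComponentsWithStats(m);i=1+s[1:,4].argmax();print(s[i],c[i])
v,u=np.nonzero(l==i)
r=cv2.minAreaRect(np.c_[u,v].astype(np.float32));print(r)
# top-edge: far-out ends
for p in [(258,165),(258,212),tuple(c[i])]: print(p,onz(ci,*p,.183),onz(ci,*p,.169))
g=lambda L,z:np.array([onz(ci,u,v,z)[:2] for u,v in L])
P=g([(190,122),(330,122),(336,230),(183,232)],.133);print(P,P.mean(0))
P=g([(402,97),(412,190)],.132);print(P)
q=get_obs();print(q['ee_pos'])
# tool axes
from scipy.spatial.transform import Rotation as R
w=q['tool_rot'];print(R.from_quat([*w[1:],w[0]]).as_matrix().round(4))
E
```

```text
Traceback (most recent call last):
ValueError: attempt to get argmax of an empty sequence
```

```bash
cat > m1.py <<'E'
from h import *
from scipy.spatial.transform import Rotation as R
im,ci=load('w1')
m=(im.max(2)<60).astype(np.uint8);m[:155]=0;m[220:]=0;m[:,:235]=0;m[:,280:]=0
n,l,s,c=cv2.connectedComponentsWithStats(m);i=1+s[1:,4].argmax();print(s[i],c[i])
for p in [(258,164),(258,213),tuple(c[i])]: print(p,onz(ci,*p,.183),onz(ci,*p,.169))
g=lambda L,z:np.array([onz(ci,u,v,z)[:2] for u,v in L])
P=g([(190,122),(330,122),(336,230),(183,232)],.133);print(P,P.mean(0))
P=g([(402,97),(412,190)],.132);print(P)
q=get_obs();print(q['ee_pos'])
w=q['tool_rot'];print(R.from_quat([*w[1:],w[0]]).as_matrix().round(4))
E
python3 m1.py
```

```text
[248 174  14  37 243] [255.18106996 194.30041152]
(258, 164) [ 0.57120844 -0.27239227  0.183     ] [ 0.5738568  -0.27261463  0.169     ]
(258, 213) [ 0.61796254 -0.27707296  0.183     ] [ 0.62295483 -0.27752998  0.169     ]
(np.float64(255.18106995884773), np.float64(194.30041152263374)) [ 0.59936554 -0.27784402  0.183     ] [ 0.60342551 -0.2783397   0.169     ]
[[ 0.52949156 -0.33884333]
 [ 0.54396714 -0.19445809]
 [ 0.66536619 -0.19220565]
 [ 0.65020527 -0.36620814]] [ 0.59725754 -0.2729288 ]
[[ 0.52494774 -0.11753243]
 [ 0.62686109 -0.10439066]]
[ 0.59522997 -0.27508309  0.30210697]
[[-9.951e-01  9.930e-02 -1.400e-03]
 [ 9.930e-02  9.951e-01  1.000e-03]
 [ 1.500e-03  9.000e-04 -1.000e+00]]
```

>>> {"fn": "move_arm", "kwargs": {"moves": "0 0 25 0; 0 0 50 0; 0 0 75 0; 0 0 95 0; 0 0 112 0; 0 0 126 0; 0 0 136 0; 0 0 142 0; 0 0 144 0; 0 0 144 0"}}

```text
clock: 3.53
ee_pos: [0.5959, -0.275, 0.1593]
tool_rot: [0.0, 0.049, 0.999, -0.0]
force: [0.3, 0.1, -0.5]
grip_width: 0.999
```

>>> {"fn": "move_arm", "kwargs": {"moves": "0 0 0 0; 0 0 0 0; 0 0 0 0; 0 0 0 0; 0 0 0 0; 0 0 0 0; 0 0 0 0; 0 0 0 0; 0 0 0 0; 0 0 0 0", "jaw": 255}}

```text
clock: 4.37
ee_pos: [0.5956, -0.2753, 0.1586]
tool_rot: [-0.0, 0.049, 0.999, 0.0]
force: [0.7, 0.6, 0.2]
grip_width: 0.275
```

>>> {"fn": "move_arm", "kwargs": {"moves": "0 0 0 0; 0 0 0 0; 0 0 0 0; 0 0 0 0; 0 0 0 0; 0 0 0 0; 0 0 0 0; 0 0 0 0; 0 0 0 0; 0 0 0 0"}}

```text
clock: 5.2
ee_pos: [0.5956, -0.2753, 0.1587]
tool_rot: [0.0, 0.049, 0.999, -0.0]
force: [0.3, -0.1, -0.1]
grip_width: 0.134
```

>>> {"fn": "move_arm", "kwargs": {"moves": "0 0 -5 0; 0 0 -10 0; 0 0 -18 0; 0 0 -28 0; 0 0 -40 0; 0 0 -52 0; 0 0 -62 0; 0 0 -68 0; 0 0 -70 0; 0 0 -70 0"}}

```text
clock: 6.03
ee_pos: [0.5958, -0.2754, 0.2296]
tool_rot: [0.001, 0.049, 0.999, -0.0]
force: [-0.3, 0.6, -3.8]
grip_width: 0.14
```

```bash
python3 - <<'E'
from h import *
print(get_obs())
im,ci=snap('wrist','w2')
E
```

```text
{'clock': 6.0333, 'qpos': array([-4.51125437e-01,  4.61483215e-01,  1.55114963e+00,  5.46782845e-06,
        1.12770447e+00, -1.92386006e+00]), 'joint_velocities': array([ 0.00136734,  0.02041202,  0.01752137, -0.00130478, -0.0095698 ,
       -0.00093887]), 'tau': array([-6.79370234e-03, -6.07915449e+01, -3.01044631e+01, -3.32806958e-02,
        1.46922581e-01,  1.20647346e-04]), 'ee_pos': array([ 0.59584769, -0.27543021,  0.22955115]), 'tool_rot': array([ 5.78575765e-04,  4.90123682e-02,  9.98797974e-01, -2.43362918e-04]), 'force': array([-0.30342568,  0.57387122, -3.75689916]), 'moment': array([ 0.05070215, -0.00251795, -0.00630343]), 'grip_width': 0.1396628098730766}
```

View pics/w2.png

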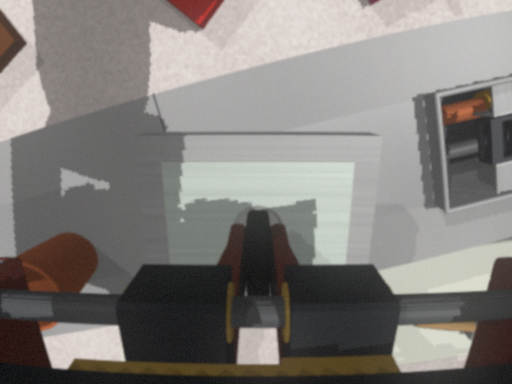

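>>> {"fn": "move_arm", "kwargs": {"moves": "0 4 -6 0; 0 10 -14 -2; 0 18 -24 -4; 0 26 -34 -6; 0 34 -44 -8; 0 42 -52 -10; 0 48 -58 -12; 0 50 -60 -13; 0 50 -60 -13.7; 0 50 -60 -13.7"}}

```text
clock: 6.92
ee_pos: [0.6005, -0.2253, 0.2888]
tool_rot: [0.0, -0.071, 0.997, -0.0]
force: [-0.5, -0.2, -3.8]
grip_width: 0.138
```

```bash
python3 - <<'E'
from h import *
im,ci=snap('wrist','w3');o=get_obs();print(o['ee_pos'],o['tool_rot'],o['force'])
cv2.imwrite('pics/w3z.png',cv2.resize(im[:290,112:512],None,fx=2,fy=2,interpolation=cv2.INTER_CUBIC)[:,:,::-1])
E
```

```text
[ 0.60027041 -0.22547931  0.28836687] [-2.92910866e-04 -7.05239436e-02  9.97510043e-01  3.38471068e-05] [-0.31672066 -0.2829188  -4.66403646]
```

View pics/w3z.png

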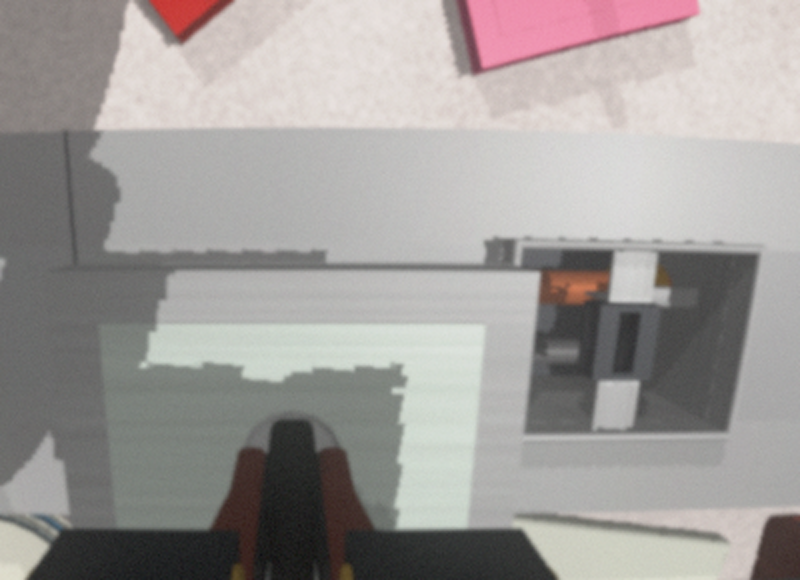

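```bash
python3 - <<'E'
from h import *
im,ci=load('w3')
f=lambda u,v,z:onz(ci,112+(u-.5)/2,(v-.5)/2,z)[:2].round(4)
tr,br,tl=f(762,246,.132),f(728,434,.132),f(516,240,.132)
print(tr,br,tl,'len',np.linalg.norm(tr-br),np.linalg.norm(tr-tl))
a=tr-tl;print('yaw',np.degrees(np.arctan2(-a[0],a[1])),'x',np.degrees(np.arctan2(*(br-tr)[::-1])))
print('centre tl/br',(tl+br)/2)
th=np.radians(8.1);ex=np.array([np.cos(th),np.sin(th)]);ey=np.array([-ex[1],ex[0]])
print('from right side',(tr+br)/2-.07*ey,'from top',(tl+tr)/2+.055*ex)
for z in(.126,.116):print('slot',f(627,341,z),np.linalg.norm(f(631,312,z)-f(624,372,z)))
# duct near edge
p,q=f(100,129,.11),f(790,143,.11);d=q-p;print('ductyaw',np.degrees(np.arctan2(-d[0],d[1])), 'dist axis', (p+q)/2)
d/=np.linalg.norm(d);n=np.array([d[1],-d[0]]);print('edge->centre',[(np.array(c)-p)@n for c in((tl+br)/2,)])
# cover plate
z=.2884-.049+.023
c1,c2=f(55,268,z),f(540,270,z);print('cover',c1,c2,np.linalg.norm(c1-c2)); e=c2-c1;print(np.degrees(np.arctan2(-e[0],e[1])))
e/=np.linalg.norm(e);print('cov centre',(c1+c2)/2+.06*np.array([e[1],-e[0]]))
E
```

```text
[0.5043 0.0119] [0.6084 0.0271] [ 0.5237 -0.1216] len 0.1052038497394464 0.1349022238512027
yaw 8.268251046372708 x 8.30724964945498
centre tl/br [ 0.56605 -0.04725]
from right side [ 0.56621309 -0.04980166] from top [ 0.5684513  -0.04710043]
slot [ 0.5662 -0.0458] 0.03327461494893673
slot [ 0.5675 -0.04  ] 0.034375863625514966
ductyaw 8.230208825430973 dist axis [ 0.47235 -0.15505]
edge->centre [np.float64(0.10816662636237816)]
cover [ 0.5515 -0.3036] [ 0.5313 -0.1589] 0.14610314849447972
7.9470848056836365
cov centre [ 0.60082377 -0.22295449]
```

>>> {"fn": "move_arm", "kwargs": {"moves": "0 8 0 0; 2 26 0 0; 4 50 0 0; 5 78 0 0; 6 106 0 0; 7 134 0 0; 8 156 0 0; 8 172 0 0; 8 179 0 0; 8 181 0 0"}}

```text
clock: 7.8
ee_pos: [0.5664, -0.0456, 0.2886]
tool_rot: [-0.0, -0.071, 0.997, 0.0]
force: [-0.5, -0.6, -3.1]
grip_width: 0.137
```

>>> {"fn": "move_arm", "kwargs": {"moves": "0 0 10 0; 0 0 22 0; 0 0 34 0; 0 0 46 0; 0 0 58 0; 0 0 68 0; 0 0 76 0; 0 0 80 0; 0 0 80 0; 0 0 80 0"}}

```text
clock: 8.63
ee_pos: [0.5673, -0.0475, 0.2087]
tool_rot: [-0.0, -0.07, 0.998, -0.0]
force: [0.2, 0.2, -3.7]
grip_width: 0.133
```

```bash
python3 - <<'E'
from h import *
o=get_obs();print(o['ee_pos'],o['tool_rot'],o['force'])
ims=[snap(n,n+'4') for n in('wrist','top','scene')]
c=np.zeros((600,800,3),np.uint8)
w=ims[0][0][60:290,60:460];c[:230,:400]=w
u,v=map(int,proj(ims[1][1],[.567,-.0475,.15]));print(u,v)
c[:300,400:]=cv2.resize(ims[1][0][v-38:v+37,u-50:u+50],(400,300),interpolation=cv2.INTER_CUBIC)
u,v=map(int,proj(ims[2][1],[.567,-.0475,.15]));print(u,v)
c[300:,:400]=cv2.resize(ims[2][0][v-38:v+37,u-50:u+50],(400,300),interpolation=cv2.INTER_CUBIC)
cv2.imwrite('pics/c4.png',c[:,:,::-1])
E
```

```text
[ 0.56728883 -0.04749199  0.20865474] [-2.16403975e-06 -7.04970150e-02  9.97511990e-01 -1.40059780e-06] [ 0.22074196  0.18864617 -3.66675088]
220 167
261 218
```

View pics/c4.png

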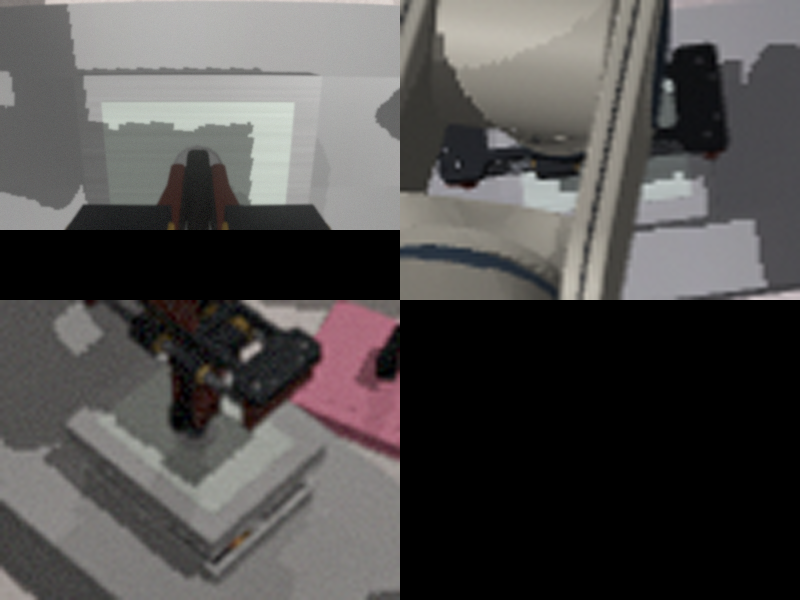

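>>> {"fn": "move_arm", "kwargs": {"moves": "0 0 6 0; 0 0 12 0; 0 0 18 0; 0 0 22 0; 0 0 25 0; 0 0 27 0; 0 0 29 0; 0 0 31 0; 0 0 33 0; 0 0 33 0"}}

```text
clock: 9.62
ee_pos: [0.567, -0.0473, 0.1754]
tool_rot: [-0.0, -0.071, 0.998, 0.0]
force: [-0.1, 0.6, -4.5]
grip_width: 0.135
```

>>> {"fn": "move_arm", "kwargs": {"moves": "0 0 2 0; 0 0 4 0; 0 0 6 0; 0 0 8 0; 0 0 10 0; 0 0 11 0; 0 0 12 0; 0 0 13 0; 0 0 13 0; 0 0 13 0"}}

```text
clock: 10.45
ee_pos: [0.5671, -0.0474, 0.1626]
tool_rot: [-0.0, -0.071, 0.998, -0.0]
force: [0.3, 0.1, -4.0]
grip_width: 0.134
```

>>> {"fn": "move_arm", "kwargs": {"moves": "0 0 0.5 0; 0 0 1 0; 0 0 1.5 0; 0 0 2 0; 0 0 2.5 0; 0 0 3 0; 0 0 3 0; 0 0 3 0; 0 0 3 0; 0 0 3 0"}}

```text
clock: 11.28
ee_pos: [0.5672, -0.0475, 0.1599]
tool_rot: [0.0, -0.07, 0.998, -0.0]
force: [-1.8, -0.2, 2.9]
grip_width: 0.134
```

>>> {"fn": "move_arm", "kwargs": {"moves": "0 0 0.5 0; 0 0 1 0; 0 0 1.5 0; 0 0 2 0; 0 0 2.5 0; 0 0 3 0; 0 0 3.5 0; 0 0 4 0; 0 0 4 0; 0 0 4 0"}}

```text
clock: 12.12
ee_pos: [0.5672, -0.0475, 0.1557]
tool_rot: [0.0, -0.07, 0.998, -0.0]
force: [-1.7, -1.3, 3.4]
grip_width: 0.135
```

```bash
python3 - <<'E'
from h import *
o=get_obs();print(o['ee_pos'],o['force'],o['moment'])
ims=[snap(n,n+'5') for n in('wrist','scene')]
c=np.zeros((600,800,3),np.uint8)
c[:230,:400]=ims[0][0][60:290,60:460]
u,v=map(int,proj(ims[1][1],[.567,-.0475,.13]))
c[230:590,320:800]=cv2.resize(ims[1][0][v-30:v+30,u-40:u+40],(480,360),interpolation=cv2.INTER_CUBIC)
cv2.imwrite('pics/c5.png',c[:,:,::-1])
E
```

```text
[ 0.56720721 -0.04747276  0.15567741] [-1.71689062 -1.25079452  3.41692414] [ 0.12006204  0.37039375 -0.02184819]
```

View pics/c5.png

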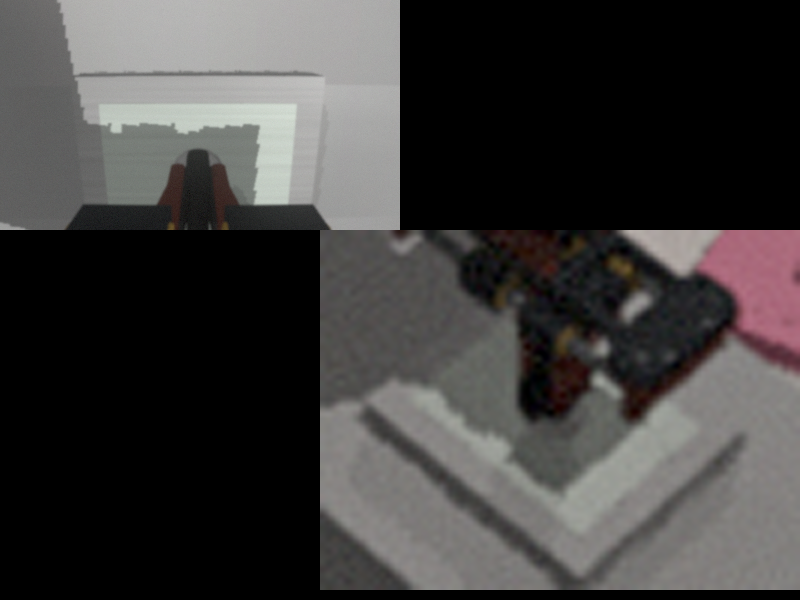

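The cover looks down over the rim with its edges parallel, and no rim shows in the scene view. Next I push in small steps.

>>> {"fn": "move_arm", "kwargs": {"moves": "0 0 0.3 0; 0 0 0.6 0; 0 0 0.9 0; 0 0 1.2 0; 0 0 1.5 0; 0 0 1.5 0; 0 0 1.5 0; 0 0 1.5 0; 0 0 1.5 0; 0 0 1.5 0"}}

```text
clock: 13.05
ee_pos: [0.5672, -0.0475, 0.1542]
tool_rot: [0.0, -0.07, 0.998, -0.0]
force: [-1.8, -0.2, 4.3]
grip_width: 0.133
```

>>> {"fn": "move_arm", "kwargs": {"moves": "0 0 0.3 0; 0 0 0.6 0; 0 0 0.9 0; 0 0 1.2 0; 0 0 1.5 0; 0 0 1.5 0; 0 0 1.5 0; 0 0 1.5 0; 0 0 1.5 0; 0 0 1.5 0"}}

```text
clock: 13.88
ee_pos: [0.5673, -0.0475, 0.1541]
tool_rot: [0.0, -0.071, 0.998, -0.0]
force: [-6.1, 0.4, 18.2]
grip_width: 0.135
```

>>> {"fn": "move_arm", "kwargs": {"moves": "0 0 -0.5 0; 0 0 -1.0 0; 0 0 -1.1 0; 0 0 -1.1 2; 0 0 -1.1 6; 0 0 -1.1 11; 0 0 -1.1 16; 0 0 -1.1 21; 0 0 -1.1 26; 0 0 -1.1 30"}}

```text
clock: 14.72
ee_pos: [0.5675, -0.0466, 0.1542]
tool_rot: [0.0, 0.192, 0.981, 0.001]
force: [-1.6, 4.7, 7.8]
grip_width: 0.135
```

>>> {"fn": "move_arm", "kwargs": {"moves": "0 0 0 4; 0 0 0 8; 0 0 0 12; 0 0 0 16; 0 0 0 20; 0 0 0 24; 0 0 0 28; 0 0 0 31; 0 0 0 33; 0 0 0 33"}}

```text
clock: 15.55
ee_pos: [0.5683, -0.0457, 0.1542]
tool_rot: [0.0, 0.462, 0.887, 0.002]
force: [1.1, 8.9, 5.8]
grip_width: 0.136
```

>>> {"fn": "move_arm", "kwargs": {"moves": "0.2 0.4 0 3; 0.4 0.8 0 6; 0.6 1.1 0 10; 0.7 1.3 0 14; 0.7 1.3 0 18; 0.7 1.3 0 22; 0.7 1.3 0 25; 0.7 1.3 0 27; 0.7 1.3 0 27; 0.7 1.3 0 27"}}

```text
clock: 16.38
ee_pos: [0.5693, -0.0452, 0.1543]
tool_rot: [0.001, 0.656, 0.755, 0.002]
force: [2.0, 3.9, 3.3]
grip_width: 0.135
```

```bash
python3 - <<'E'
from h import *
o=get_obs();print(o['ee_pos'],o['force'],o['moment'],o['tool_rot'],o['qpos'])
E
```

```text
[ 0.56933039 -0.04515736  0.15431789] [2.01611212 3.88007122 3.30039036] [ 0.95417691 -0.3498132   0.03353192] [0.00081772 0.65562843 0.75508151 0.00161463] [-0.10090891  0.4320732   1.80250436  0.00215967  0.9038188  -0.24300652]
```

>>> {"fn": "move_arm", "kwargs": {"moves": "0 0 0.1 1; 0 0 0.2 2; 0 0 0.2 2.5; 0 0 0.2 2.5; 0 0 0.2 2.5; 0 0 0.2 2.5; 0 0 0.2 2.5; 0 0 0.2 2.5; 0 0 0.2 2.5; 0 0 0.2 2.5"}}

```text
clock: 17.22
ee_pos: [0.5693, -0.0453, 0.1542]
tool_rot: [0.001, 0.671, 0.741, 0.001]
force: [1.1, 4.4, 5.1]
grip_width: 0.142
```

```bash
python3 - <<'E'
from h import *
o=get_obs();print(o['ee_pos'],o['force'],o['moment'],o['tool_rot'])
E
```

```text
[ 0.56931329 -0.0452705   0.15424102] [1.07305265 4.35199804 5.05288777] [ 0.84258429 -0.17934911  0.57121808] [0.00093818 0.67137928 0.741112   0.00140748]
```

>>> {"fn": "move_arm", "kwargs": {"moves": "0 0 0 -1; 0 0 0 -2; 0 0 -0.5 -2; 0 0 -1 -2; 0 0 -1.7 -2; 0 0 -2.4 -2; 0 0 -3.1 -2; 0 0 -3.8 -2; 0 0 -4.2 -2; 0 0 -4.2 -2"}}

```text
clock: 18.05
ee_pos: [0.5693, -0.0452, 0.1582]
tool_rot: [0.001, 0.659, 0.752, 0.002]
force: [2.2, 4.8, 2.4]
grip_width: 0.134
```

>>> {"fn": "move_arm", "kwargs": {"moves": "0 0 0 0; 0 0 0 0; 0 0 0 0; 0 0 0 0; 0 0 0 0; 0 0 0 0; 0 0 0 0; 0 0 0 0; 0 0 0 0; 0 0 0 0", "jaw": 120}}

```text
clock: 18.88
ee_pos: [0.5678, -0.0462, 0.1578]
tool_rot: [0.0, 0.659, 0.752, -0.0]
force: [0.0, 0.5, 0.3]
grip_width: 0.53
```

>>> {"fn": "move_arm", "kwargs": {"moves": "0 0 -5 0; 0 0 -15 0; 0 0 -30 0; 0 0 -50 0; 0 0 -75 0; 0 0 -100 0; 0 0 -125 0; 0 0 -140 0; 0 0 -140 0; 0 0 -140 0"}}

```text
clock: 19.72
ee_pos: [0.5682, -0.0462, 0.299]
tool_rot: [0.001, 0.659, 0.752, 0.001]
force: [-0.3, 0.5, -0.8]
grip_width: 0.531
```

```bash
python3 - <<'E'
from h import *
o=get_obs();print(o['ee_pos'],o['force'],o['grip_width'])
ims=[snap(n,n+'6') for n in('wrist','scene')]
c=np.zeros((600,800,3),np.uint8)
c[:280,:512]=ims[0][0][:280]
u,v=map(int,proj(ims[1][1],[.567,-.0475,.13]));print(u,v)
c[280:580,320:800]=cv2.resize(ims[1][0][v-25:v+25,u-40:u+40],(480,300),interpolation=cv2.INTER_CUBIC)
cv2.imwrite('pics/c6.png',c[:,:,::-1])
E
```

```text
[ 0.56815858 -0.04616479  0.29900581] [-0.33445335  0.5339392  -0.80728077] 0.5309751361349948
261 222
```

View pics/c6.png

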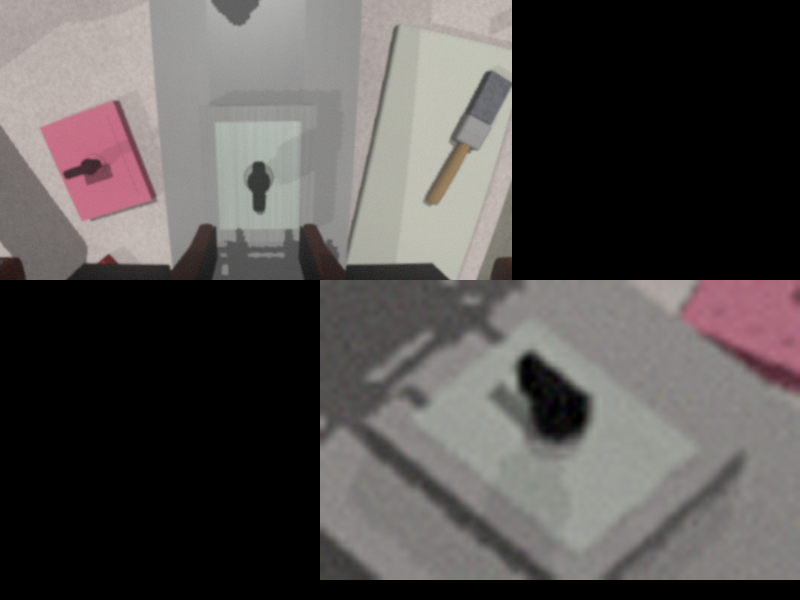

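```bash
python3 -c "
from plant import *
print(sign_off())"
```

```text
the job is handed in; nothing more can be done
None
```

The cover is back on the rim and its wing stud is turned and, as far as I can tell, locked. I handed the job in at about 20 s on the robot's clock; no verdict is reported.

**What I did**
- I lifted the cover by its wing, lined it up with the duct and lowered it onto the rim. It touched down within about 1 mm of the expected height.
- I pushed the stud in until it bottomed, about 6.5 mm in. The force briefly reached 18 N there, above the roughly 10 N finger pressure asked for but below the 30 N limit. I eased off to about 8 N before turning.
- I turned it clockwise until it met its stop at about 90°, where the torque rose to 0.57 N m. I then let it rise about 4 mm, released it and backed off.

**Last checks**
- **Cover and wing:** the last pictures show the cover lying parallel to the duct, with no rim showing on the sides in view. The wing lies along its long side, as it should when locked.
- **Gripper:** it is about 115 mm above the wing, with no contact force beyond sensor noise.

**Not confirmed**
- **Sideways drift:** the tool was pulled about 2 to 3 mm sideways during the turn, with a side force up to 8.9 N. I moved the target to relieve it. I did not measure the cover's final offset; the 2 mm play on the rim should keep it within 4 mm.
- **Stud height and lock:** I did not measure the stud after release. The lock is inferred from the stop, the spring-back and the wing's direction.
- **Bottle and cup:** they were not fully in my last pictures. The tool stayed clear of both.

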